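# Set out the parts on the rail by height

## Task

The four loose parts standing between the parts rail and the front edge of the bench (the rusty hex bolt, the brass hose tail, the hardwood block and the rusty hex nut) are to be set out on the rail's four rubber pads in order of height: the tallest on the pad next to the rail's round steel post, the shortest on the pad farthest from it. Stand each part upright, the same way up as you find it, in the middle of its own pad. Leave the white soapstone stick, the cold chisel and the hole saw where they are.

Things in the scene. Friction and masses are not known exactly. Their poses are not given: they have to be found in the camera images.
- rail: fixed parts rail: dark steel plate 70 mm wide (x), 324 mm long (y), 8 mm thick, with four black rubber pads 60 x 60 x 3 mm in a row, their tops 11 mm above the bench. Origin: centre of the plate's underside, on the bench; pad centres at y = +108, +36, -36, -108 mm, x = 0. z up; yaw within 0.22 rad. One end carries the round post, the other a steel bar 7 mm high
- post: round upright steel post, 22 mm in diameter, 48 mm high, fixed on the plate at one end of the rail (which end varies), 150 mm from the rail's middle on its centre line. Origin: centre of its foot, 8 mm above the bench; z up. The pad centres are 42, 114, 186 and 258 mm from its axis
- bolt: rusty M20 hex bolt standing upright on its head, 74 mm high: hexagonal head 33 x 29 mm and 12 mm high at the bottom, above it the round shank, 19 mm in diameter, on which it is gripped (any direction). Origin: centre of its underside; z up along the shank. 0.19 kg
- fitting: turned brass hose tail standing upright on its flange, 56 mm high: flange 42 mm in diameter and 9 mm high at the bottom, above it a round body 34 mm in diameter, on which it is gripped (any direction). Origin: centre of its underside; z up. 0.26 kg
- block: brown hardwood packing block, 45 mm (x) x 55 mm (y) x 40 mm high. Grip it across its 45 mm. Origin: centre of its underside; z up. 0.07 kg
- nut: rusty hexagonal nut lying flat, 14 mm high, 34 mm over its corners (along x) and 30 mm across flats (one pair of flats faces +y and -y, the others 60 degrees either way). Origin: centre of its underside; z up. 0.06 kg
- chalk: white soapstone stick lying near the front edge of the bench, a bystander, 12 x 90 x 8 mm, long along y. Origin: centre of its underside
- chisel: dark steel cold chisel lying on the bench to the right of the parts, a bystander, 18 mm wide, 16 mm high and 150 mm long along y. Origin: centre of its underside
- hole_saw: dark hole saw standing on its teeth with a bright arbor upward, behind the rail, a bystander, 50 mm in diameter, 61 mm high with the arbor. Origin: centre of its underside
Not all that is in view belongs to the job. What is shaped like the fitting but pink is not meant.

How it is judged:
At the end, for the whole second after the job is handed in: bolt, hose tail, block and nut, in this order from the post, each stand at the centre of their own pad within 12 mm along and 12 mm across the rail, upright within 0.1 rad, the same way up as at the start, resting on the pad, released and at rest (horizontal distance between bolt and post between 0.03 and 0.054 m and x of bolt in the frame of rail between -0.012 and 0.012 m and z of bolt in the frame of rail between 0.008 and 0.014 m and angle between each of bolt, fitting, block, nut's own z axis and vertical below 0.1 rad and linear speed of each of bolt, fitting, block, nut below 0.02 m/s and angular speed of each of bolt, fitting, block, nut below 0.2 rad/s and contact force between each of bolt, fitting, block, nut and the fingers below 0.1 N and horizontal distance between fitting and post between 0.102 and 0.126 m and x of fitting in the frame of rail between -0.012 and 0.012 m and z of fitting in the frame of rail between 0.008 and 0.014 m and horizontal distance between block and post between 0.174 and 0.198 m and x of block in the frame of rail between -0.012 and 0.012 m and z of block in the frame of rail between 0.008 and 0.014 m and horizontal distance between nut and post between 0.246 and 0.27 m and x of nut in the frame of rail between -0.012 and 0.012 m and z of nut in the frame of rail between 0.008 and 0.014 m); the robot touches nothing.
It fails at once if the soapstone stick is pushed more than 30 mm from its place (distance of chalk from where it was at the start of the episode above 0.03 m).
It fails at once if the cold chisel is pushed more than 30 mm from its place (distance of chisel from where it was at the start of the episode above 0.03 m).
It fails at once if the hole saw is pushed more than 30 mm from its place (distance of hole_saw from where it was at the start of the episode above 0.03 m).
It also fails if it takes over 90 s, if anything falls off the work surface, if the arm or the gripper's body presses on something with over 40 N, if the wrist force passes 120 N, or if a joint passes its speed limit or range.

## Robot

A 6-joint arm with a two-finger parallel gripper is mounted at the origin on a cart in front of the work surface, level with it; the furniture and walls round the work are solid. World frame = base frame: x ahead of the robot, y to its left, z up, the work surface at z = 0. Lengths are in m, angles in rad, forces in N, time in s.
With the tool pointing down it reaches from about 0.275 to 0.725 m from the base axis. Payload 5.6 kg.
Tool frame: the origin (TCP) lies between the finger pads; the fingertips stand 25 mm ahead of it and the grasp point (between the pads) lies 6 mm ahead of it (env.tips_ahead is the distance from the TCP to the fingertips, in m); z points along the fingers, y is the line along which they close (so a half turn about z gives the same grasp; the last joint's range is limited). The gripper opens to 85 mm and grips with 20 to 120 N. Pads are 22 mm wide; open, the fingers measure 114 mm over their backs; the gripper's body (76 mm by 85 mm) begins 54 mm behind the grasp point. The pads swing forward as they close: fully open they stand 13 mm farther back than shut.
Start: joints at [1.591, 0.255, 0.108, 0, -1.424, -0.285], TCP at [0.144, 0.531, 0.256] pointing down, gripper open.
Joint ranges: [-2.95, 2.95], [-1.21, 1.97], [-1.09, 1.5], [-2.87, 1.71], [-2.94, -0.07], [-3.05, 3.05]. Speed limits (rad/s): [2.57, 2.57, 3.14, 3.14, 3.14, 3.14].

## Interface

Orientations are given as a unit quaternion [w, x, y, z].
In Python, from cell import env gives the robot as it stands. The module is installed in compiled form; this text tells all that it offers.
- The arm moves only by the shell command python3 -m jog 'ROWS' [FORCE]. ROWS is JSON, a list of rows, each a list of 5 numbers: the closure, from 0 (fully open) to 1 (shut), then the shift along the world's x, y, z in m, then the turn about the world's z in degrees. A call has exactly 5 rows; each row is the pose to reach, as a shift and turn from the pose commanded when the call began; what a row does not reach only later rows make up. A row lasts 1/12 s, in which the tool goes at most 41.7 mm and 7.16 degrees, less where a joint would pass 70% of its speed; a pose out of reach is approached as far as the arm can. A call with a gripper value outside its range is refused whole. The fingers move at their own pace and stop on an object; FORCE is the grip in N (left out, the last holds). Time passes only in rows, so rows that repeat a pose let the fingers close, or fill a call up. It gives the time, the measured TCP pose, the force, the opening and the grip force at its end, in the units of the state.
- env.get_obs(): the state, without advancing time (a new reading comes with each control period).
- env.camera(name): name is "side" or "top" or "wrist"; returns (picture, depth): 480x640x3 uint8, red, green, blue; 480x640 float32, m along the optical axis (not along the pixel's ray), 0 where there is no reading.
- env.camera_info(name): a dict with "intrinsics" (3x3 intrinsics, pixels), "world_from_camera" (4x4, takes a point from camera to world coordinates). Camera axes: x right, y down, z forward; pixel columns grow to the right and rows downward; lengths in m; the calibration is good to about 2 mm. A picture is of the moment at which its call begins: read the wrist's pose just before it. camera_info takes no time and is no camera call; for the wrist camera it gives the pose at the moment of the call.
- env.hand_in(): hands the job in; it is judged then, once.
The state is a dict: "time_s": time; "joints": joint angles; "qvel": joint speeds; "joint_torque": joint torques, N m; "eef_pos": TCP position; "eef_rot": TCP orientation; "force": force on the tool from outside, world axes, zero at the start; "ft_torque": the same for the moment, N m; "grip_width": opening from 0.0 (shut) to 1.0 (fully open); "grasp_force": force on a finger pad.
Only numpy, scipy, OpenCV 4.12 (cv2) and the standard library are available. Lean on these libraries where they do the work, as an engineer would, in place of code of your own. Each camera call takes 0.05 s, during which the arm holds its last target. There are 200 camera calls.

## Working session

There is one attempt and no reset: what is moved stays moved. The work goes in short steps, Python scripts to look and compute and a shell command to move; the robot and the scene stay as the last step left them, time stands still between calls to the robot, and variables do not carry over. Pictures are saved under pics/ and viewed, at most 14 in all, crops included, and the job is handed in when it is done.

```bash
mkdir -p pics; python3 - <<'E'
from cell import env
import cv2, numpy as np
for n in ("top","side"):
    p,d=env.camera(n); np.savez(f"pics/{n}0.npz",p=p,d=d,K=env.camera_info(n)["intrinsics"],T=env.camera_info(n)["world_from_camera"])
    cv2.imwrite(f"pics/{n}0.png",p[:,:,::-1])
    print(n,env.camera_info(n))
o=env.get_obs();print(o)
E
```

```text
top {'intrinsics': array([[601.85718738,   0.        , 320.08624321],
       [  0.        , 601.85718738, 239.13682298],
       [  0.        ,   0.        ,   1.        ]]), 'world_from_camera': array([[ 0.02573598, -0.98661494,  0.16102368,  0.37360151],
       [-0.99965105, -0.02635857, -0.00173119, -0.25953158],
       [ 0.00595237, -0.16092294, -0.98694902,  0.99932276],
       [ 0.        ,  0.        ,  0.        ,  1.        ]])}
side {'intrinsics': array([[585.32221088,   0.        , 319.36041766],
       [  0.        , 585.32221088, 234.66962434],
       [  0.        ,   0.        ,   1.        ]]), 'world_from_camera': array([[-0.97025433, -0.14175774,  0.19624292,  0.3133412 ],
       [-0.24200171,  0.58956948, -0.77061209,  0.58567095],
       [-0.00645861, -0.79518084, -0.60633796,  0.69381784],
       [ 0.        ,  0.        ,  0.        ,  1.        ]])}
{'time_s': 0.1, 'joints': array([ 1.59058049e+00,  2.55706293e-01,  1.07136359e-01, -3.91428586e-04,
       -1.42394198e+00, -2.84612921e-01]), 'qvel': array([ 4.00907688e-04,  4.26856259e-04,  3.38775379e-03,  1.15797150e-03,
        8.01564860e-04, -6.61011413e-05]), 'joint_torque': array([-1.86378296e-03, -3.87605202e+01,  2.38474005e+01,  5.37802130e+00,
       -3.81736929e-03, -7.53204006e-07]), 'eef_pos': array([0.14380385, 0.53044612, 0.25548213]), 'eef_rot': array([ 8.77225899e-04,  9.91241831e-01, -1.32056271e-01, -6.12939447e-05]), 'force': array([-0.41139196, -0.39670164, -0.24871557]), 'ft_torque': array([0.00750708, 0.01965511, 0.00273914]), 'grasp_force': 0.0, 'grip_width': 0.9998679227661992}
```

View pics/top0.png

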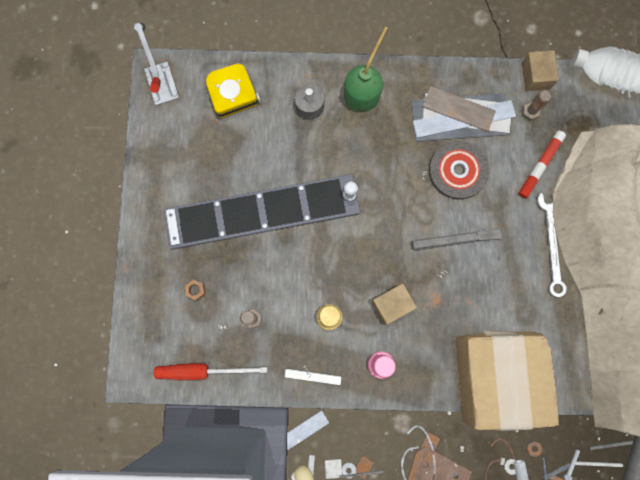

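View pics/side0.png

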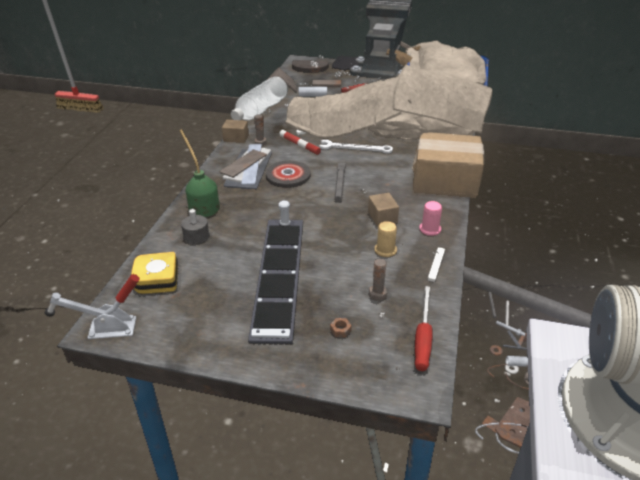

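The top view shows the nut at (195,290), bolt (251,317), fitting (329,317) and block (395,304). The rail runs from the bar at (173,226) to the post at (351,190), so the post is at the −y end. The side view agrees and shows the bolt standing on its head; the pink part is a decoy.

```bash
cat > h.py <<'E'
import numpy as np, cv2
def load(n):
    f=np.load(f"pics/{n}.npz"); return f["p"],f["d"],f["K"],f["T"]
def cloud(d,K,T):
    v,u=np.mgrid[:d.shape[0],:d.shape[1]]
    c=np.stack([(u-K[0,2])/K[0,0]*d,(v-K[1,2])/K[1,1]*d,d],-1)
    w=c@T[:3,:3].T+T[:3,3]; w[d==0]=np.nan; return w
def onplane(uv,K,T,z):
    uv=np.atleast_2d(uv).astype(float)
    r=np.c_[(uv[:,0]-K[0,2])/K[0,0],(uv[:,1]-K[1,2])/K[1,1],np.ones(len(uv))]@T[:3,:3].T
    return (T[:3,3]+r*((z-T[2,3])/r[:,2:]))[:,:2]
E
python3 - <<'E'
from h import *
p,d,K,T=load("top0"); w=cloud(d,K,T)
print("bench z",np.nanmedian(w[250:280,230:300,2]))
S=dict(nut=(195,290,16,.007,.014),bolt=(251,317,18,.060,.074),boltall=(251,317,20,.005,.012),fit=(329,317,20,.045,.056),block=(395,304,26,.03,.04),blockall=(395,304,28,.006,.04),
 post=(351,190,14,.045,.056),chalk=(313,377,34,.004,.008),chisel=(456,240,50,.006,.016),saw=(310,100,22,.02,.045),pink=(382,366,20,.045,.056))
for n,(u,v,r,lo,h) in S.items():
    m=np.zeros(d.shape,np.uint8); s=np.s_[v-r:v+r+1,u-r:u+r+1]
    m[s]=(w[s][...,2]>lo)
    nn,lab,st,ce=cv2.connectedComponentsWithStats(m); i=1+np.argmax(st[1:,4]); m=(lab==i)
    vv,uu=np.nonzero(m); xy=onplane(np.c_[uu,vv],K,T,h)
    (c,sz,a)=cv2.minAreaRect((xy*1000).astype(np.float32))
    print(n,len(uu),"zmed %.3f max %.3f"%(np.median(w[m][:,2]),w[m][:,2].max()),"mean",(xy.mean(0)*1000).round(1),"rect",np.round(c,1),np.round(sz,1),round(a,1))
# rail plate: height 4..20mm around
m=np.zeros(d.shape,np.uint8); s=np.s_[170:255,155:365]; m[s]=((w[s][...,2]>.004)&(w[s][...,2]<.03))
nn,lab,st,ce=cv2.connectedComponentsWithStats(m); i=1+np.argmax(st[1:,4]); vv,uu=np.nonzero(lab==i)
c,sz,a=cv2.minAreaRect((onplane(np.c_[uu,vv],K,T,.008)*1000).astype(np.float32)); print("rail",np.round(c,1),sz,a)
# pads by darkness
g=p.max(2); m=((g<40)).astype(np.uint8); q=np.zeros_like(m); q[s]=m[s]
nn,lab,st,ce=cv2.connectedComponentsWithStats(q)
for i in range(1,nn):
    if st[i,4]>300: print("pad",st[i,4],(onplane(ce[i],K,T,.011)*1000).round(1))
E
```

```text
bench z -0.0008531289777522488
nut 206 zmed 0.014 max 0.019 mean [445.1 -58.5] rect [445.  -58.4] [34.  29.4] 70.0
bolt 161 zmed 0.074 max 0.079 mean [ 400.8 -154.3] rect [ 400.7 -154.4] [20.6 20.2] 47.2
boltall 298 zmed 0.071 max 0.079 mean [ 401.3 -152.9] rect [ 401.4 -153.5] [32.4 28.4] 47.1
fit 367 zmed 0.056 max 0.060 mean [ 406.8 -279.5] rect [ 406.8 -279.7] [30.9 31.1] 1.5
block 992 zmed 0.040 max 0.045 mean [ 429.  -382.4] rect [ 429.1 -382.3] [44.8 55.8] 30.0
blockall 1037 zmed 0.040 max 0.045 mean [ 428.4 -381.3] rect [ 428.4 -381.2] [44.8 58.4] 30.0
post 146 zmed 0.055 max 0.059 mean [ 611.6 -308.7] rect [ 611.5 -308.8] [21.6 19.3] 1.1
chalk 452 zmed 0.008 max 0.040 mean [ 310.8 -255.3] rect [ 315.1 -255.9] [89.6 21.4] 83.5
chisel 854 zmed 0.013 max 0.020 mean [ 540.3 -488.6] rect [ 539.8 -488. ] [ 17.3 149.1] 9.8
saw 717 zmed 0.034 max 0.062 mean [ 764.5 -237.1] rect [ 764.2 -237.5] [52.7 48.4] 1.6
pink 393 zmed 0.056 max 0.061 mean [ 332.2 -365.1] rect [ 332.  -365.2] [31.7 32.3] 0.6
rail [ 579.6 -162.8] (72.60891723632812, 323.1084289550781) 12.235034942626953
```

```bash
J="python3 -m jog"
python3 -m jog '[[0,0.013,-0.034,0,-3],[0,0.026,-0.068,0,-6],[0,0.039,-0.102,0,-9],[0,0.052,-0.137,0,-12.5],[0,0.065,-0.171,0,-15.6]]' 60
python3 -m jog '[[0,0.013,-0.034,0,-3],[0,0.026,-0.068,0,-6],[0,0.039,-0.102,0,-9],[0,0.052,-0.137,0,-12.5],[0,0.065,-0.171,0,-15.6]]'
python3 -m jog '[[0,0.013,-0.034,0,-3],[0,0.026,-0.068,0,-6],[0,0.039,-0.102,0,-9],[0,0.052,-0.137,0,-12.5],[0,0.065,-0.171,0,-15.6]]'
python3 -m jog '[[0,0.013,-0.034,0,-3],[0,0.026,-0.068,0,-6],[0,0.039,-0.102,0,-9],[0,0.052,-0.137,0,-12.5],[0,0.063,-0.171,0,-15.8]]'
python3 - <<'E'
from cell import env
import cv2, numpy as np
print(env.tips_ahead)
o=env.get_obs();print(o["joints"],o["eef_pos"],o["eef_rot"])
i=env.camera_info("wrist");p,d=env.camera("wrist")
np.savez("pics/w1.npz",p=p,d=d,K=i["intrinsics"],T=i["world_from_camera"]);cv2.imwrite("pics/w1.png",p[:,:,::-1])
print(i["world_from_camera"])
E
```

```text
time_s: 0.52
eef_pos: [0.2091, 0.3578, 0.2558]
eef_rot: [0.0, 0.964, -0.267, -0.0]
force: [0.4, -0.7, 0.2]
grip_width: 1.0
grasp_force: 0.0
time_s: 0.93
eef_pos: [0.2738, 0.1869, 0.2561]
eef_rot: [-0.0, 0.919, -0.395, -0.0]
force: [1.4, 0.7, -0.5]
grip_width: 1.0
grasp_force: 0.0
time_s: 1.35
eef_pos: [0.3387, 0.0159, 0.2563]
eef_rot: [-0.0, 0.857, -0.516, 0.0]
force: [0.3, 0.8, 0.6]
grip_width: 0.999
grasp_force: 0.0
time_s: 1.77
eef_pos: [0.402, -0.1553, 0.2559]
eef_rot: [0.0, 0.777, -0.629, -0.0]
force: [0.8, 1.1, 0.7]
grip_width: 1.002
grasp_force: 0.0
0.025
[-2.34380053e-03  1.72059020e-02 -1.73036890e-01 -2.42717453e-04
 -1.38106852e+00  2.12337219e-01] [ 0.40198409 -0.15526224  0.25589598] [ 6.87069229e-05  7.77305775e-01 -6.29122922e-01 -2.75288775e-04]
[[-0.97804139 -0.1993669  -0.06072783  0.41635884]
 [-0.20840368  0.93796459  0.27711069 -0.22620269]
 [ 0.00171386  0.28368163 -0.95891699  0.37443923]
 [ 0.          0.          0.          1.        ]]
```

View pics/w1.png

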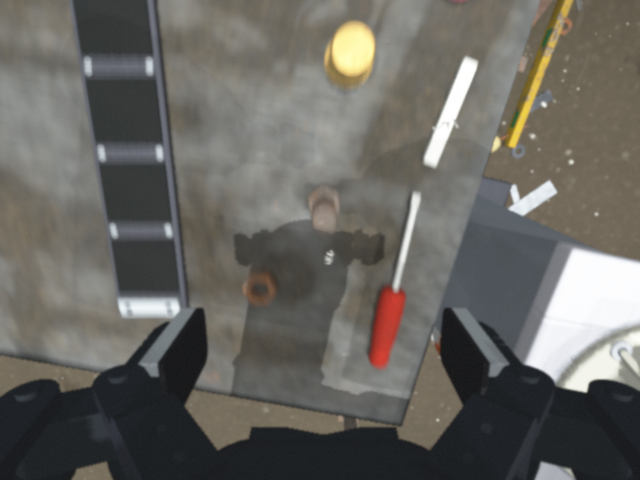

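```bash
python3 - <<'E'
from h import *
p,d,K,T=load("w1"); w=cloud(d,K,T)
m=((w[...,2]>.066)&(w[...,2]<.085)&(np.hypot(w[...,0]-.401,w[...,1]+.154)<.03)).astype(np.uint8)
print(m.sum()); vv,uu=np.nonzero(m)
if len(uu):
    xy=onplane(np.c_[uu,vv],K,T,.074)*1000; print(xy.mean(0),cv2.minAreaRect(xy.astype(np.float32)),np.median(w[m>0][:,2]))
for lo,hi,c,z in((.045,.065,(.407,-.28),.056),(.008,.018,(.445,-.058),.014),(.034,.046,(.429,-.382),.04)):
    m=((w[...,2]>lo)&(w[...,2]<hi)&(np.hypot(w[...,0]-c[0],w[...,1]-c[1])<.04)); vv,uu=np.nonzero(m)
    if len(uu): xy=onplane(np.c_[uu,vv],K,T,z)*1000; print(len(uu),xy.mean(0),cv2.minAreaRect(xy.astype(np.float32)))
E
```

```text
584
[ 399.47318815 -153.58635822] ((399.4102783203125, -153.62765502929688), (19.57694435119629, 21.683197021484375), 12.000926971435547) 0.07516287518463952
1831 [ 405.60784348 -278.20333092] ((405.5820007324219, -278.0259704589844), (33.21136474609375, 33.688690185546875), 12.049266815185547)
604 [443.05011008 -57.88701848] ((443.1100158691406, -57.65345764160156), (36.249874114990234, 30.0433406829834), 69.12718963623047)
```

The wrist view shows the bolt at (323,205), the fitting at (350,52) and the nut at (260,289), all within 2 mm of the top-camera estimates. Next I grip the bolt.

```bash
python3 -m jog '[[0,-0.002,0.001,-0.035,0],[0,-0.002,0.001,-0.075,0],[0,-0.002,0.001,-0.115,0],[0,-0.002,0.001,-0.150,0],[0,-0.002,0.001,-0.165,0]]' 60
python3 -m jog '[[0,0,0,-0.010,0],[0,0,0,-0.020,0],[0,0,0,-0.030,0],[0,0,0,-0.040,0],[0,0,0,-0.040,0]]'
python3 -m jog '[[1,0,0,0,0],[1,0,0,0,0],[1,0,0,0,0],[1,0,0,0,0],[1,0,0,0,0]]'
python3 -m jog '[[1,0,0,0,0],[1,0,0,0,0],[1,0,0,0,0],[1,0,0,0,0],[1,0,0,0,0]]'
```

```text
time_s: 2.23
eef_pos: [0.3964, -0.1517, 0.0867]
eef_rot: [0.002, 0.778, -0.628, -0.003]
force: [0.7, -0.2, -0.7]
grip_width: 1.0
grasp_force: 0.0
time_s: 2.65
eef_pos: [0.3982, -0.1519, 0.0494]
eef_rot: [0.001, 0.778, -0.628, -0.002]
force: [-0.2, -0.1, -0.2]
grip_width: 1.003
grasp_force: 0.0
time_s: 3.07
eef_pos: [0.4002, -0.1522, 0.0517]
eef_rot: [-0.0, 0.778, -0.628, 0.0]
force: [0.2, -0.7, -0.2]
grip_width: 0.302
grasp_force: 0.0
time_s: 3.48
eef_pos: [0.4003, -0.1522, 0.0517]
eef_rot: [-0.0, 0.778, -0.628, 0.0]
force: [-0.6, 1.6, 6.5]
grip_width: 0.21
grasp_force: 58.4
```

```bash
python3 -m jog '[[1,0,0,0.010,0],[1,0,0,0.030,0],[1,0,0,0.060,0],[1,0,0,0.080,0],[1,0,0,0.080,0]]'
python3 -m jog '[[1,0.015,-0.008,0,0],[1,0.045,-0.025,0,0],[1,0.075,-0.042,0,0],[1,0.105,-0.059,0,0],[1,0.120,-0.068,0,0]]'
python3 -m jog '[[1,0.025,-0.014,0,0],[1,0.050,-0.028,0,0],[1,0.070,-0.040,0,0],[1,0.082,-0.046,0,0],[1,0.082,-0.046,0,0]]'
python3 -m jog '[[1,0,0,0,0],[1,0,0,0,0],[1,0,0,-0.010,0],[1,0,0,-0.020,0],[1,0,0,-0.030,0]]'
python3 - <<'E'
from cell import env
import cv2, numpy as np
from h import *
for n in("top","wrist"):
    i=env.camera_info(n);p,d=env.camera(n)
    np.savez(f"pics/{n}2.npz",p=p,d=d,K=i["intrinsics"],T=i["world_from_camera"]);cv2.imwrite(f"pics/{n}2.png",p[:,:,::-1])
print(env.get_obs()["eef_pos"])
E
```

```text
time_s: 3.9
eef_pos: [0.4021, -0.1526, 0.1349]
eef_rot: [-0.002, 0.779, -0.628, 0.003]
force: [1.5, 0.0, -2.5]
grip_width: 0.209
grasp_force: 58.8
time_s: 4.32
eef_pos: [0.5219, -0.2216, 0.1293]
eef_rot: [0.0, 0.778, -0.628, -0.001]
force: [1.5, -0.2, -1.6]
grip_width: 0.212
grasp_force: 58.9
time_s: 4.73
eef_pos: [0.6029, -0.267, 0.1281]
eef_rot: [0.001, 0.778, -0.628, -0.001]
force: [0.3, 0.0, -2.2]
grip_width: 0.205
grasp_force: 59.0
time_s: 5.15
eef_pos: [0.6012, -0.2656, 0.1001]
eef_rot: [-0.0, 0.778, -0.628, -0.0]
force: [0.3, 0.1, -1.3]
grip_width: 0.211
grasp_force: 59.0
[ 0.60001024 -0.26531731  0.09816922]
```

View pics/wrist2.png

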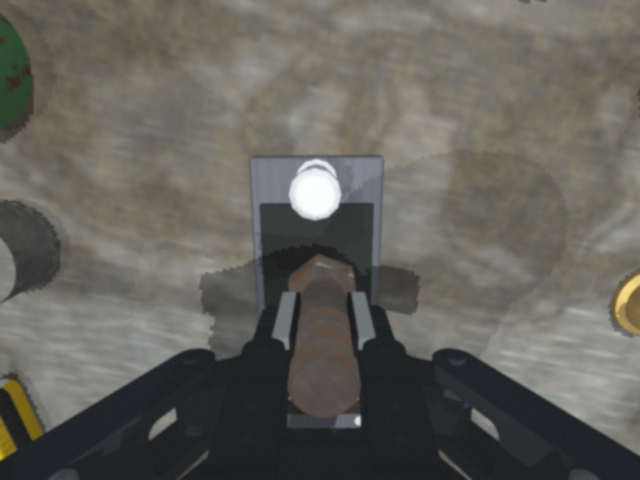

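The wrist view has the bolt upright in the fingers, with its top at (323,383) and its head at (322,270). The post is at (315,193), and the bolt looks close to the rail's centre line. I'll measure the bolt against the post before lowering.

```bash
python3 - <<'E'
from h import *
p,d,K,T=load("wrist2"); w=cloud(d,K,T)
print("bolt top",(w[370:400,312:335].reshape(-1,3)*1e3).mean(0)); 
vv,uu=np.nonzero((w[...,2]>.108)&(w[...,2]<.135)&(np.hypot(w[...,0]-.6,w[...,1]+.267)<.0135)); z=np.median(w[vv,uu,2]); print(z,len(uu),(np.median(w[vv,uu],0)*1e3).round(1),(onplane(np.c_[uu,vv],K,T,z)*1e3).mean(0))
vv,uu=np.nonzero((w[...,2]>.048)&(w[...,2]<.065)&(np.hypot(w[...,0]-.611,w[...,1]+.309)<.02)); print("post",(onplane(np.c_[uu,vv],K,T,.056)*1e3).mean(0))
m=(w[...,2]>.006)&(w[...,2]<.010);m[:,:245]=0;m[:,390:]=0;m[:155]=0;m[290:]=0
r=np.array([[250,157],[381,157],[381,240]]);print("plate corners",onplane(r,K,T,.008)*1e3)
p,d,K,T=load("top2"); w=cloud(d,K,T)
s=w[150:220,320:370]; print("top view max z near",np.nanmax(s[...,2]))
E
```

```text
bolt top [nan nan nan]
0.12020415860249853 5643 [ 600.1 -269.9  120.2] [ 600.31791818 -270.06310839]
post [ 612.00471746 -308.94858638]
plate corners [[ 647.2484522  -312.07256129]
 [ 581.42488161 -326.28251826]
 [ 570.19196531 -283.1485365 ]]
top view max z near 0.4336759856826997
```

```bash
python3 -m jog '[[1,0.002,0,-0.008,0],[1,0.002,0,-0.016,0],[1,0.002,0,-0.023,0],[1,0.002,0,-0.029,0],[1,0.002,0,-0.032,0]]'
python3 -m jog '[[1,0,0,0,0],[1,0,0,0,0],[1,0,0,-0.001,0],[1,0,0,-0.002,0],[1,0,0,-0.002,0]]'
python3 -m jog '[[1,0,0,0,0],[1,0,0,0,0],[1,0,0,0,0],[1,0,0,0,0],[1,0,0,0,0]]'
```

```text
time_s: 5.67
eef_pos: [0.6034, -0.266, 0.0678]
eef_rot: [0.0, 0.778, -0.628, -0.001]
force: [0.4, 0.3, -2.1]
grip_width: 0.208
grasp_force: 59.0
time_s: 6.08
eef_pos: [0.604, -0.2662, 0.0674]
eef_rot: [-0.0, 0.778, -0.628, 0.0]
force: [-1.0, -0.1, -2.4]
grip_width: 0.207
grasp_force: 59.0
time_s: 6.5
eef_pos: [0.604, -0.2662, 0.0673]
eef_rot: [-0.0, 0.778, -0.628, 0.0]
force: [-0.2, 0.3, -2.0]
grip_width: 0.208
grasp_force: 59.0
```

```bash
python3 -m jog '[[1,-0.001,0,-0.001,0],[1,-0.001,0,-0.002,0],[1,-0.001,0,-0.003,0],[1,-0.001,0,-0.004,0],[1,-0.001,0,-0.004,0]]'
python3 -m jog '[[1,0,0,0,0],[1,0,0,0,0],[1,0,0,0,0],[1,0,0,0,0],[1,0,0,0,0]]'
```

```text
time_s: 6.92
eef_pos: [0.6028, -0.2661, 0.0629]
eef_rot: [0.0, 0.778, -0.628, -0.0]
force: [-0.3, -0.5, -2.2]
grip_width: 0.21
grasp_force: 59.0
time_s: 7.33
eef_pos: [0.603, -0.2662, 0.0633]
eef_rot: [-0.0, 0.778, -0.628, 0.0]
force: [0.1, -0.0, -1.9]
grip_width: 0.206
grasp_force: 59.0
```

```bash
python3 -m jog '[[1,0,0,-0.0005,0],[1,0,0,-0.001,0],[1,0,0,-0.001,0],[1,0,0,-0.001,0],[1,0,0,-0.001,0]]'
python3 -m jog '[[1,0,0,-0.0005,0],[1,0,0,-0.0005,0],[1,0,0,-0.0005,0],[1,0,0,-0.0005,0],[1,0,0,-0.0005,0]]'
```

```text
time_s: 7.75
eef_pos: [0.603, -0.2663, 0.0629]
eef_rot: [-0.0, 0.778, -0.628, 0.0]
force: [-0.9, 0.7, 3.7]
grip_width: 0.21
grasp_force: 59.3
time_s: 8.17
eef_pos: [0.603, -0.2663, 0.0628]
eef_rot: [-0.0, 0.778, -0.628, 0.0]
force: [-3.0, 1.5, 6.2]
grip_width: 0.206
grasp_force: 60.0
```

```bash
python3 -m jog '[[0.75,0,0,0,0],[0.7,0,0,0,0],[0.6,0,0,0,0],[0.5,0,0,0,0],[0.4,0,0,0,0]]'
python3 -m jog '[[0.3,0,0,0,0],[0.2,0,0,0.01,0],[0,0,0,0.035,0],[0,0,0,0.070,0],[0,0,0,0.100,0]]'
python3 -m jog '[[0,-0.02,-0.001,0,0],[0,-0.06,-0.004,0,0],[0,-0.10,-0.007,0,0],[0,-0.14,-0.01,0,0],[0,-0.175,-0.013,0,0]]'
python3 -m jog '[[0,-0.015,0,0,0],[0,-0.022,0,0,0],[0,-0.022,0,0,0],[0,-0.022,0,0,0],[0,-0.022,0,0,0]]'
cat > look.py <<'E'
import sys
from h import *
from cell import env
def look(n,tag):
    i=env.camera_info(n);p,d=env.camera(n);K,T=i["intrinsics"],i["world_from_camera"]
    np.savez(f"pics/{tag}.npz",p=p,d=d,K=K,T=T);cv2.imwrite(f"pics/{tag}.png",p[:,:,::-1]); return p,d,K,T,cloud(d,K,T)
def meas(s,c,r,lo,hi,z):
    p,d,K,T,w=s; m=(w[...,2]>lo)&(w[...,2]<hi)&(np.hypot(w[...,0]-c[0],w[...,1]-c[1])<r); vv,uu=np.nonzero(m)
    if len(uu)<10: return print("none",c)
    xy=onplane(np.c_[uu,vv],K,T,z)*1e3; R=cv2.minAreaRect(xy.astype(np.float32))
    print(len(uu),"zmed",np.median(w[m][:,2]).round(4),"mean",xy.mean(0).round(1),"rect",np.round(R[0],1),np.round(R[1],1),round(R[2],1))
E
python3 - <<'E'
from look import *
t=look("top","top3"); w=look("wrist","wrist3")
print(env.get_obs()["eef_pos"])
for s in(t,w):
    meas(s,(.603,-.268),.02,.070,.095,.085); meas(s,(.611,-.309),.018,.048,.065,.056); meas(s,(.406,-.279),.03,.048,.065,.056);meas(s,(.429,-.382),.04,.034,.046,.04)
E
```

```text
time_s: 8.58
eef_pos: [0.6029, -0.2662, 0.0615]
eef_rot: [0.0, 0.778, -0.628, -0.0]
force: [0.3, 0.5, -0.0]
grip_width: 0.6
grasp_force: 0.0
time_s: 9.0
eef_pos: [0.6028, -0.2664, 0.1642]
eef_rot: [0.0, 0.778, -0.628, 0.0]
force: [1.1, 0.9, 1.0]
grip_width: 0.998
grasp_force: 0.0
time_s: 9.42
eef_pos: [0.4257, -0.2791, 0.1626]
eef_rot: [-0.0, 0.778, -0.628, 0.0]
force: [0.3, 0.4, 0.3]
grip_width: 1.005
grasp_force: 0.0
time_s: 9.83
eef_pos: [0.4071, -0.2793, 0.162]
eef_rot: [-0.0, 0.779, -0.628, 0.0]
force: [0.0, -0.3, -1.0]
grip_width: 0.999
grasp_force: 0.0
[ 0.40695714 -0.27911873  0.16159115]
161 zmed 0.0849 mean [ 602.  -267.9] rect [ 601.5 -268.3] [24.  18.7] 1.5
144 zmed 0.0549 mean [ 611.7 -308.7] rect [ 611.5 -308.8] [21.6 19.3] 1.1
none (0.406, -0.279)
103 zmed 0.0397 mean [ 427.5 -407.6] rect [ 428.4 -409.6] [14.6 32.1] 80.7
none (0.603, -0.268)
none (0.611, -0.309)
2458 zmed 0.0569 mean [ 405.9 -280.7] rect [ 405.8 -280.4] [33.6 33.7] 56.7
8518 zmed 0.0409 mean [ 428.2 -383. ] rect [ 427.9 -382.1] [44.8 54.8] 30.3
```

```bash
python3 -m jog '[[0,-0.001,-0.001,-0.030,0],[0,-0.001,-0.001,-0.065,0],[0,-0.001,-0.001,-0.095,0],[0,-0.001,-0.001,-0.112,0],[0,-0.001,-0.001,-0.122,0]]' 60
python3 -m jog '[[0,0,0,0,0],[0,0,0,0,0],[1,0,0,0,0],[1,0,0,0,0],[1,0,0,0,0]]'
python3 -m jog '[[1,0,0,0,0],[1,0,0,0,0],[1,0,0,0,0],[1,0,0,0,0],[1,0,0,0,0]]'
```

```text
time_s: 10.35
eef_pos: [0.404, -0.2794, 0.0368]
eef_rot: [0.001, 0.778, -0.628, -0.002]
force: [-0.2, 0.2, 0.4]
grip_width: 1.002
grasp_force: 0.0
time_s: 10.77
eef_pos: [0.4056, -0.2804, 0.0407]
eef_rot: [-0.0, 0.778, -0.628, 0.001]
force: [-0.8, -0.3, 0.3]
grip_width: 0.601
grasp_force: 0.0
time_s: 11.18
eef_pos: [0.4058, -0.2805, 0.0409]
eef_rot: [-0.0, 0.779, -0.628, 0.001]
force: [0.5, 1.4, 5.2]
grip_width: 0.372
grasp_force: 59.7
```

```bash
python3 -m jog '[[1,0,0,0.010,0],[1,0,0,0.030,0],[1,0,0,0.060,0],[1,0,0,0.075,0],[1,0,0,0.075,0]]'
python3 -m jog '[[1,0.015,0.007,0,0],[1,0.040,0.018,0,0],[1,0.070,0.032,0,0],[1,0.100,0.046,0,0],[1,0.130,0.059,0,0]]'
python3 -m jog '[[1,0.025,0.012,0,0],[1,0.043,0.020,0,0],[1,0.052,0.024,0,0],[1,0.052,0.024,0,0],[1,0.052,0.024,0,0]]'
python3 -m jog '[[1,0,0,-0.015,0],[1,0,0,-0.030,0],[1,0,0,-0.045,0],[1,0,0,-0.055,0],[1,0,0,-0.058,0]]'
python3 -m jog '[[1,0,0,0,0],[1,0,0,0,0],[1,0,0,0,0],[1,0,0,0,0],[1,0,0,0,0]]'
```

```text
time_s: 11.6
eef_pos: [0.4066, -0.281, 0.1181]
eef_rot: [-0.001, 0.779, -0.628, 0.003]
force: [0.6, -0.3, -3.2]
grip_width: 0.37
grasp_force: 60.2
time_s: 12.02
eef_pos: [0.5354, -0.2197, 0.1129]
eef_rot: [0.0, 0.778, -0.628, -0.002]
force: [0.4, -1.3, -2.1]
grip_width: 0.374
grasp_force: 60.1
time_s: 12.43
eef_pos: [0.5861, -0.1968, 0.1131]
eef_rot: [0.001, 0.778, -0.628, -0.001]
force: [-1.0, -0.6, -3.2]
grip_width: 0.372
grasp_force: 60.2
time_s: 12.85
eef_pos: [0.5846, -0.1974, 0.0546]
eef_rot: [0.001, 0.778, -0.628, -0.002]
force: [-0.1, 0.0, -2.5]
grip_width: 0.369
grasp_force: 60.1
time_s: 13.27
eef_pos: [0.5873, -0.1972, 0.0575]
eef_rot: [-0.0, 0.778, -0.628, 0.001]
force: [0.3, -0.3, -2.7]
grip_width: 0.373
grasp_force: 60.2
```

```bash
python3 -m jog '[[1,0,0,-0.0015,0],[1,0,0,-0.003,0],[1,0,0,-0.004,0],[1,0,0,-0.0045,0],[1,0,0,-0.0045,0]]'
python3 -m jog '[[1,0,0,-0.0005,0],[1,0,0,-0.001,0],[1,0,0,-0.001,0],[1,0,0,-0.001,0],[1,0,0,-0.001,0]]'
python3 -m jog '[[1,0,0,-0.0005,0],[1,0,0,-0.0005,0],[1,0,0,-0.0005,0],[1,0,0,-0.0005,0],[1,0,0,-0.0005,0]]'
```

```text
time_s: 13.68
eef_pos: [0.5868, -0.1972, 0.0521]
eef_rot: [0.0, 0.778, -0.628, -0.0]
force: [0.0, -0.2, -2.2]
grip_width: 0.37
grasp_force: 60.2
time_s: 14.1
eef_pos: [0.587, -0.1972, 0.0519]
eef_rot: [-0.0, 0.778, -0.628, 0.0]
force: [-2.4, 1.2, 4.7]
grip_width: 0.376
grasp_force: 61.1
time_s: 14.52
eef_pos: [0.587, -0.1972, 0.0519]
eef_rot: [-0.0, 0.779, -0.628, 0.0]
force: [-4.0, 2.4, 7.8]
grip_width: 0.371
grasp_force: 61.5
```

```bash
python3 -m jog '[[0.6,0,0,0,0],[0.55,0,0,0,0],[0.45,0,0,0,0],[0.35,0,0,0,0],[0.3,0,0,0,0]]'
python3 -m jog '[[0.2,0,0,0,0],[0,0,0,0.01,0],[0,0,0,0.035,0],[0,0,0,0.070,0],[0,0,0,0.100,0]]'
python3 -m jog '[[0,-0.01,-0.012,0,3],[0,-0.034,-0.039,0,9],[0,-0.058,-0.066,0,15],[0,-0.082,-0.094,0,18],[0,-0.106,-0.122,0,18]]'
python3 -m jog '[[0,-0.024,-0.027,0,0],[0,-0.042,-0.049,0,0],[0,-0.053,-0.063,0,0],[0,-0.053,-0.063,0,0],[0,-0.053,-0.063,0,0]]'
python3 - <<'E'
from look import *
t=look("top","top4"); w=look("wrist","wrist4")
o=env.get_obs();print(o["eef_pos"],o["eef_rot"])
meas(t,(.587,-.197),.025,.055,.08,.067); meas(t,(.603,-.268),.02,.070,.095,.085)
meas(w,(.429,-.382),.045,.034,.046,.04)
E
```

```text
time_s: 14.93
eef_pos: [0.587, -0.1972, 0.0506]
eef_rot: [-0.0, 0.778, -0.628, 0.0]
force: [0.9, 0.2, -0.6]
grip_width: 0.697
grasp_force: 0.0
time_s: 15.35
eef_pos: [0.5868, -0.1974, 0.1531]
eef_rot: [0.0, 0.778, -0.628, 0.0]
force: [1.6, -0.4, 0.3]
grip_width: 0.997
grasp_force: 0.0
time_s: 15.77
eef_pos: [0.4799, -0.3201, 0.1519]
eef_rot: [-0.0, 0.868, -0.497, 0.001]
force: [0.7, -0.6, 0.2]
grip_width: 1.002
grasp_force: 0.0
time_s: 16.18
eef_pos: [0.4274, -0.3829, 0.1515]
eef_rot: [-0.0, 0.867, -0.499, 0.0]
force: [0.4, -0.7, -0.1]
grip_width: 0.998
grasp_force: 0.0
[ 0.42836234 -0.38186817  0.15126289] [-8.19429692e-05  8.67075012e-01 -4.98177480e-01  3.38978015e-04]
none (0.587, -0.197)
none (0.603, -0.268)
6424 zmed 0.041 mean [ 428.8 -383.8] rect [ 428.4 -383.1] [44.8 55.9] 30.2
```

```bash
python3 -m jog '[[0,0,-0.001,-0.030,0],[0,0,-0.001,-0.065,0],[0,0,-0.001,-0.095,0],[0,0,-0.001,-0.112,0],[0,0,-0.001,-0.118,0]]' 50
python3 -m jog '[[0,0,0,0,0],[0,0,0,0,0],[1,0,0,0,0],[1,0,0,0,0],[1,0,0,0,0]]'
python3 -m jog '[[1,0,0,0,0],[1,0,0,0,0],[1,0,0,0,0],[1,0,0,0,0],[1,0,0,0,0]]'
```

```text
time_s: 16.7
eef_pos: [0.4269, -0.3811, 0.0296]
eef_rot: [-0.0, 0.867, -0.498, -0.003]
force: [-0.3, 1.3, 0.3]
grip_width: 1.002
grasp_force: 0.0
time_s: 17.12
eef_pos: [0.4287, -0.3835, 0.0341]
eef_rot: [-0.0, 0.867, -0.498, 0.001]
force: [-0.3, 0.6, -0.0]
grip_width: 0.601
grasp_force: 0.0
time_s: 17.53
eef_pos: [0.4287, -0.3836, 0.0341]
eef_rot: [0.0, 0.867, -0.498, 0.001]
force: [0.3, 1.3, 6.1]
grip_width: 0.516
grasp_force: 52.5
```

```bash
python3 -m jog '[[1,0,0,0.010,0],[1,0,0,0.030,0],[1,0,0,0.060,0],[1,0,0,0.080,0],[1,0,0,0.080,0]]'
python3 -m jog '[[1,0.005,0.020,0,-2],[1,0.012,0.050,0,-6],[1,0.02,0.084,0,-10],[1,0.03,0.120,0,-14],[1,0.042,0.156,0,-18]]'
python3 -m jog '[[1,0.022,0.030,0,0],[1,0.050,0.056,0,0],[1,0.078,0.082,0,0],[1,0.094,0.095,0,0],[1,0.102,0.100,0,0]]'
python3 -m jog '[[1,0,0,0,0],[1,0,0,0,0],[1,0,0,-0.020,0],[1,0,0,-0.040,0],[1,0,0,-0.060,0]]'
python3 -m jog '[[1,0,0,-0.002,0],[1,0,0,-0.004,0],[1,0,0,-0.004,0],[1,0,0,-0.004,0],[1,0,0,-0.004,0]]'
```

```text
time_s: 17.95
eef_pos: [0.4299, -0.3849, 0.1183]
eef_rot: [0.001, 0.867, -0.498, 0.004]
force: [-0.3, -0.5, -0.6]
grip_width: 0.519
grasp_force: 51.8
time_s: 18.37
eef_pos: [0.4693, -0.2258, 0.1128]
eef_rot: [0.0, 0.777, -0.63, -0.0]
force: [1.4, 0.1, -0.9]
grip_width: 0.52
grasp_force: 51.8
time_s: 18.78
eef_pos: [0.5735, -0.1248, 0.1125]
eef_rot: [-0.0, 0.779, -0.627, -0.0]
force: [-0.6, -0.6, -1.4]
grip_width: 0.52
grasp_force: 51.8
time_s: 19.2
eef_pos: [0.5709, -0.1284, 0.0526]
eef_rot: [-0.0, 0.778, -0.628, 0.0]
force: [0.6, 1.6, -1.4]
grip_width: 0.518
grasp_force: 51.8
time_s: 19.62
eef_pos: [0.5726, -0.1274, 0.0502]
eef_rot: [-0.001, 0.778, -0.628, 0.001]
force: [0.2, 0.3, -0.2]
grip_width: 0.517
grasp_force: 51.7
```

```bash
python3 -m jog '[[1,0,0,-0.0015,0],[1,0,0,-0.003,0],[1,0,0,-0.004,0],[1,0,0,-0.004,0],[1,0,0,-0.004,0]]'
python3 -m jog '[[1,0,0,-0.0005,0],[1,0,0,-0.001,0],[1,0,0,-0.001,0],[1,0,0,-0.001,0],[1,0,0,-0.001,0]]'
python3 -m jog '[[1,0,0,-0.0005,0],[1,0,0,-0.0005,0],[1,0,0,-0.0005,0],[1,0,0,-0.0005,0],[1,0,0,-0.0005,0]]'
```

```text
time_s: 20.03
eef_pos: [0.5721, -0.1271, 0.0451]
eef_rot: [-0.0, 0.778, -0.628, 0.0]
force: [-2.2, 1.7, 2.2]
grip_width: 0.524
grasp_force: 51.9
time_s: 20.45
eef_pos: [0.572, -0.1271, 0.0451]
eef_rot: [-0.0, 0.779, -0.628, 0.0]
force: [-4.6, 2.5, 8.6]
grip_width: 0.515
grasp_force: 53.0
time_s: 20.87
eef_pos: [0.5721, -0.1271, 0.045]
eef_rot: [-0.0, 0.779, -0.628, 0.0]
force: [-5.8, 3.4, 12.8]
grip_width: 0.522
grasp_force: 53.4
```

```bash
python3 -m jog '[[0.45,0,0,0,0],[0.4,0,0,0,0],[0.3,0,0,0,0],[0.2,0,0,0,0],[0.1,0,0,0,0]]'
python3 -m jog '[[0,0,0,0,0],[0,0,0,0.01,0],[0,0,0,0.035,0],[0,0,0,0.070,0],[0,0,0,0.100,0]]'
python3 -m jog '[[0,-0.02,0.01,0,5],[0,-0.054,0.029,0,12],[0,-0.088,0.047,0,19],[0,-0.115,0.062,0,25],[0,-0.128,0.069,0,27.5]]'
python3 -m jog '[[0,0,0,0,0],[0,0,0,0,0],[0,0,0,0,0],[0,0,0,0,0],[0,0,0,0,0]]'
python3 - <<'E'
from look import *
t=look("top","top5"); w=look("wrist","wrist5")
o=env.get_obs();print(o["eef_pos"],o["eef_rot"])
meas(t,(.587,-.197),.03,.055,.08,.067); meas(t,(.603,-.268),.02,.070,.095,.085);meas(t,(.572,-.127),.045,.046,.056,.051)
meas(w,(.444,-.058),.03,.008,.02,.014)
E
```

```text
time_s: 21.28
eef_pos: [0.5718, -0.1272, 0.0429]
eef_rot: [0.0, 0.778, -0.628, -0.0]
force: [0.7, 0.0, -1.0]
grip_width: 0.898
grasp_force: 0.0
time_s: 21.7
eef_pos: [0.5718, -0.1274, 0.1456]
eef_rot: [0.0, 0.778, -0.628, 0.0]
force: [1.1, -0.7, 0.0]
grip_width: 1.003
grasp_force: 0.0
time_s: 22.12
eef_pos: [0.441, -0.0573, 0.144]
eef_rot: [-0.0, 0.907, -0.422, -0.0]
force: [-0.4, -0.1, 0.8]
grip_width: 1.002
grasp_force: 0.0
time_s: 22.53
eef_pos: [0.4446, -0.0585, 0.1432]
eef_rot: [0.0, 0.905, -0.425, -0.0]
force: [0.2, 0.2, -0.0]
grip_width: 0.998
grasp_force: 0.0
[ 0.44430805 -0.05844798  0.1430371 ] [ 1.88269048e-04  9.05101359e-01 -4.25195776e-01 -2.17723067e-04]
365 zmed 0.0664 mean [ 585.2 -197.7] rect [ 585.3 -197.6] [32.5 31.8] 1.6
160 zmed 0.0846 mean [ 602. -268.] rect [ 602.3 -268.3] [22.4 18.7] 1.5
937 zmed 0.0507 mean [ 571.6 -127.7] rect [ 571.5 -127.8] [45.5 54.9] 12.2
1301 zmed 0.0154 mean [444.  -57.5] rect [443.8 -57.4] [29.8 34.7] 40.5
```

View pics/wrist5.png

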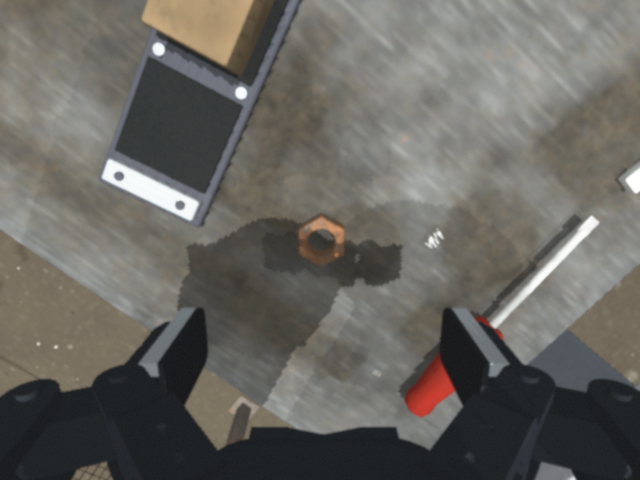

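The wrist view shows the nut at (321,240) with its flats facing left and right, lined up with the fingers. The bolt, fitting and block are all standing within 2 mm of target. I'll descend in stages for the nut.

```bash
python3 -m jog '[[0,-0.0005,0.001,-0.030,0],[0,-0.0005,0.001,-0.060,0],[0,-0.0005,0.001,-0.080,0],[0,-0.0005,0.001,-0.095,0],[0,-0.0005,0.001,-0.100,0]]' 40
python3 -m jog '[[0.5,0,0,0,0],[0.5,0,0,0,0],[0.5,0,0,-0.003,0],[0.5,0,0,-0.006,0],[0.5,0,0,-0.008,0]]'
python3 -m jog '[[0.5,0,0,0,0],[0.5,0,0,-0.001,0],[0.5,0,0,-0.003,0],[0.5,0,0,-0.004,0],[0.5,0,0,-0.004,0]]'
```

```text
time_s: 23.05
eef_pos: [0.4419, -0.0576, 0.0408]
eef_rot: [0.001, 0.905, -0.425, -0.002]
force: [-0.0, 0.3, 0.0]
grip_width: 0.999
grasp_force: 0.0
time_s: 23.47
eef_pos: [0.4438, -0.0571, 0.0356]
eef_rot: [-0.0, 0.905, -0.425, 0.001]
force: [-0.5, 0.5, -0.2]
grip_width: 0.498
grasp_force: 0.0
time_s: 23.88
eef_pos: [0.4433, -0.0572, 0.0311]
eef_rot: [0.0, 0.905, -0.425, -0.0]
force: [-0.0, 0.2, -0.4]
grip_width: 0.502
grasp_force: 0.0
```

```bash
python3 -m jog '[[0.5,0,0,-0.001,0],[0.5,0,0,-0.002,0],[0.5,0,0,-0.003,0],[0.5,0,0,-0.003,0],[0.5,0,0,-0.003,0]]'
python3 -m jog '[[1,0,0,0,0],[1,0,0,0,0],[1,0,0,0,0],[1,0,0,0,0],[1,0,0,0,0]]'
```

```text
time_s: 24.3
eef_pos: [0.4434, -0.0572, 0.0282]
eef_rot: [0.0, 0.905, -0.425, -0.0]
force: [0.2, -0.3, 0.0]
grip_width: 0.495
grasp_force: 0.0
time_s: 24.72
eef_pos: [0.4437, -0.0572, 0.0286]
eef_rot: [-0.0, 0.905, -0.425, 0.0]
force: [-1.0, -0.0, 4.3]
grip_width: 0.332
grasp_force: 39.9
```

```bash
python3 -m jog '[[1,0,0,0.010,0],[1,0,0,0.030,0],[1,0,0,0.050,0],[1,0,0,0.060,0],[1,0,0,0.060,0]]'
python3 -m jog '[[1,0.015,0,0,-5],[1,0.045,0,0,-12],[1,0.075,0,0,-19],[1,0.100,0,0,-25],[1,0.1135,0,0,-27.5]]'
python3 -m jog '[[1,0,0,0,0],[1,0,0,-0.010,0],[1,0,0,-0.025,0],[1,0,0,-0.038,0],[1,0,0,-0.044,0]]'
python3 -m jog '[[1,0,0,0,0],[1,0,0,0,0],[1,0,0,0,0],[1,0,0,0,0],[1,0,0,0,0]]'
```

```text
time_s: 25.13
eef_pos: [0.4448, -0.057, 0.0902]
eef_rot: [-0.001, 0.905, -0.425, 0.002]
force: [-0.6, 0.3, -0.3]
grip_width: 0.329
grasp_force: 39.7
time_s: 25.55
eef_pos: [0.5587, -0.0572, 0.0865]
eef_rot: [0.0, 0.777, -0.63, -0.0]
force: [1.1, -0.0, 0.3]
grip_width: 0.335
grasp_force: 39.7
time_s: 25.97
eef_pos: [0.5541, -0.0572, 0.0412]
eef_rot: [0.001, 0.778, -0.628, -0.002]
force: [-0.4, 0.1, -0.5]
grip_width: 0.332
grasp_force: 39.7
time_s: 26.38
eef_pos: [0.5573, -0.0571, 0.045]
eef_rot: [-0.001, 0.778, -0.628, 0.0]
force: [-0.3, -0.3, -0.3]
grip_width: 0.333
grasp_force: 39.7
```

```bash
python3 -m jog '[[1,0,0,-0.0015,0],[1,0,0,-0.003,0],[1,0,0,-0.0045,0],[1,0,0,-0.0045,0],[1,0,0,-0.0045,0]]'
python3 -m jog '[[1,0,0,-0.0005,0],[1,0,0,-0.001,0],[1,0,0,-0.001,0],[1,0,0,-0.001,0],[1,0,0,-0.001,0]]'
python3 -m jog '[[1,0,0,-0.0005,0],[1,0,0,-0.0005,0],[1,0,0,-0.0005,0],[1,0,0,-0.0005,0],[1,0,0,-0.0005,0]]'
```

```text
time_s: 26.8
eef_pos: [0.5568, -0.0572, 0.0397]
eef_rot: [0.0, 0.778, -0.628, -0.0]
force: [-0.5, -0.3, -0.5]
grip_width: 0.334
grasp_force: 39.7
time_s: 27.22
eef_pos: [0.5569, -0.0572, 0.0396]
eef_rot: [-0.0, 0.778, -0.628, 0.0]
force: [-3.3, 0.4, 6.8]
grip_width: 0.333
grasp_force: 40.4
time_s: 27.63
eef_pos: [0.5569, -0.0572, 0.0396]
eef_rot: [-0.0, 0.779, -0.628, 0.0]
force: [-4.1, 1.0, 9.5]
grip_width: 0.331
grasp_force: 40.8
```

Contact. I'll release, rise, clear the view and check.

```bash
python3 -m jog '[[0.6,0,0,0,0],[0.55,0,0,0,0],[0.45,0,0,0,0],[0.35,0,0,0,0],[0.3,0,0,0,0]]'
python3 -m jog '[[0.2,0,0,0,0],[0.1,0,0,0.01,0],[0,0,0,0.035,0],[0,0,0,0.070,0],[0,0,0,0.110,0]]'
python3 -m jog '[[0,-0.02,0.02,0,0],[0,-0.045,0.045,0,0],[0,-0.07,0.07,0,0],[0,-0.095,0.095,0,0],[0,-0.12,0.12,0,0]]'
python3 -m jog '[[0,0,0,0,0],[0,0,0,0,0],[0,0,0,0,0],[0,0,0,0,0],[0,0,0,0,0]]'
python3 - <<'E'
from look import *
t=look("top","top6"); look("side","side6")
meas(t,(.603,-.268),.02,.070,.095,.085);meas(t,(.587,-.197),.03,.055,.08,.067);meas(t,(.572,-.127),.045,.046,.056,.051)
meas(t,(.557,-.057),.025,.018,.032,.025); meas(t,(.54,-.488),.09,.006,.025,.016)
print(env.get_obs()["eef_pos"],env.get_obs()["time_s"])
E
```

```text
time_s: 28.05
eef_pos: [0.5569, -0.0572, 0.0381]
eef_rot: [0.0, 0.778, -0.628, -0.0]
force: [0.1, 0.5, -0.9]
grip_width: 0.7
grasp_force: 0.0
time_s: 28.47
eef_pos: [0.5556, -0.0573, 0.1488]
eef_rot: [0.001, 0.778, -0.628, -0.001]
force: [1.3, 1.3, -0.6]
grip_width: 0.999
grasp_force: 0.0
time_s: 28.88
eef_pos: [0.4358, 0.0635, 0.1491]
eef_rot: [-0.001, 0.778, -0.628, 0.0]
force: [1.0, 1.9, 0.1]
grip_width: 1.002
grasp_force: 0.0
time_s: 29.3
eef_pos: [0.4375, 0.0622, 0.1483]
eef_rot: [0.0, 0.778, -0.628, 0.0]
force: [-0.6, -1.0, 1.1]
grip_width: 1.003
grasp_force: 0.0
160 zmed 0.0849 mean [ 602.1 -267.8] rect [ 602.3 -268.3] [22.4 18.7] 1.5
365 zmed 0.0664 mean [ 585.2 -197.6] rect [ 584.5 -197.7] [34.1 31.7] 1.9
945 zmed 0.0507 mean [ 571.4 -127.7] rect [ 571.5 -127.8] [45.4 55. ] 12.2
203 zmed 0.0248 mean [556.7 -59.1] rect [557.1 -59.2] [33.4 28.9] 47.0
1145 zmed 0.0122 mean [ 558.8 -488.9] rect [ 554.9 -480. ] [138.5 143.8] 30.5
[0.43734423 0.06219502 0.14812416] 29.4
```

View pics/side6.png

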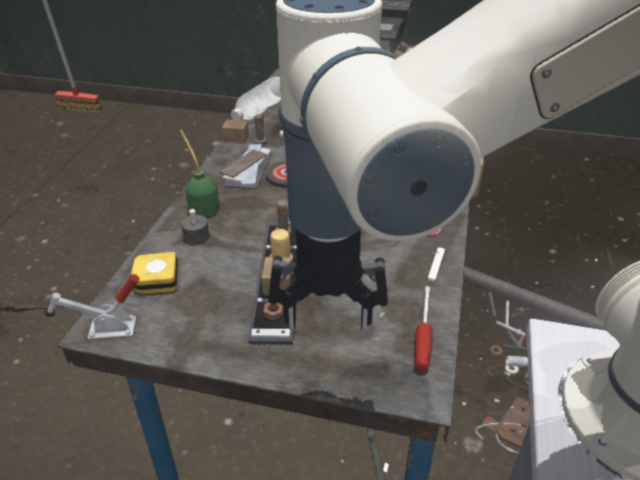

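View pics/top6.png

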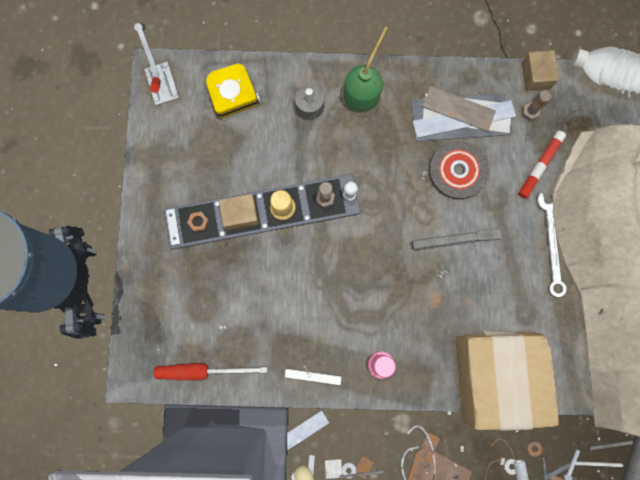

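The top view shows the nut (198,221), block (238,211), fitting (281,205) and bolt (325,195) standing on their pads in order towards the post. All are within 3 mm of centre. The bystanders have not moved and the arm is clear, so I'm handing in.

```bash
python3 -c "
from cell import env
print(env.hand_in())"
```

```text
the job is handed in; nothing more can be done
None
```

The job is handed in at about 29 s: bolt, hose tail, block and nut stand upright on their pads in that order from the post, each within about 3 mm of its pad centre by the top camera; the soapstone stick, chisel and hole saw were left untouched, and no verdict was returned.

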